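Roll the rolling pin into the rest groove of the pastry board

TASK

The rolling pin has been left lying on the flat of the pastry board, where it could roll away. With the fingertips, pushing along the top or upper half of its barrel, roll it slowly along the board until its whole barrel drops into the rest groove near one end of the board and lies still there, wholly on the board. Do not lift it or skid it along, do not let it roll off the board, and leave the things beside the board where they are.

Things in the scene. Friction and masses are not known exactly. Their poses are not given: they have to be found in the camera images.
- rolling_pin: smooth wooden rolling pin: barrel 50 mm across, 200 long, a fixed handle (27 mm thick, 65 long) at each end, 0.3 to 0.6 kg. Origin on its axis at mid length, x along the pin; y and z turn as it rolls. Axis 45 mm above the worktop (top 70) on the flat, about 38 in the groove. Starts up to 0.12 rad askew, 95 to 175 mm from the groove. Stroked along its top it rolls half as far as the fingertip.
- pastry_board: wooden pastry board, 280 (its x) by 360 (its y) by 20 mm, fixed to the worktop; of its two 90 mm end pieces one is plain, the other has the groove (left or right). Origin at the centre of its underside, z up; x runs along the groove, y across it. The pin rolls on it with some resistance: at 5 cm/s it stops within 1 cm of the push's end. Pushed at one end it rolls on without turning.
- groove (a point): middle of the rest groove, level with the board's top: a straight round trough of oiled wood over the board's whole x size, 36 mm wide, 7 deep, radius 27, its centre line 135 mm from the board's centre, 27 mm of flat beyond it. Axes as the board's. The pin tips in once its axis is a few mm past the near edge; if it came askew, a further light push lines it up. A push of 3 to 5 N rolls it out.
- bowl: white rice bowl standing to the right of the board, 113 mm across, 64 mm high; origin at the centre of its underside. To be left alone.
- salt: white salt shaker standing to the right of the board, 43 mm across, 73 mm high; origin at the centre of its underside. To be left alone.
- kitchen_timer: kitchen timer with a turning knob on top, standing to the right of the board, 62 mm across, 44 mm high; origin at the centre of its underside. To be left alone.
- dough_scraper: steel dough scraper with a black grip along one edge, lying flat, 150 x 90 x 16 mm; origin at the centre of its underside. To be left alone.

How it is judged (in metres and radians):
On the way, in this order (a step that is already met when the one before it is completed fails the run):
1. the rolling pin has turned about its axis by 1.2 rad (it rolls, it does not skid) (angle between rolling_pin's own z axis and vertical above 1.2 rad).
2. it has rolled on to about half a turn (angle between rolling_pin's own z axis and vertical above 2.5 rad).
At the end, for the whole second after the job is handed in: The rolling pin is still (under 0.01 m/s, 0.3 rad/s) in the groove: its axis under 40 mm above the board's underside, within 5 mm of the groove's centre line and parallel within 0.04 rad; its middle within 40 mm of the groove's middle lengthwise (barrel on the board) (z of rolling_pin in the frame of pastry_board below 0.04 m and y of rolling_pin in the frame of groove between -0.005 and 0.005 m and x of rolling_pin in the frame of groove between -0.04 and 0.04 m and angle between the x axis of rolling_pin and the x axis of pastry_board, either way round below 0.04 rad and linear speed of rolling_pin below 0.01 m/s and angular speed of rolling_pin below 0.3 rad/s); the robot touches nothing.
It fails at once if the rolling pin is lifted (its middle more than 15 mm above where it rolls) (z of rolling_pin in the frame of pastry_board above 0.06 m).
It fails at once if the rolling pin comes off the board (z of rolling_pin in the frame of pastry_board below 0.032 m).
It fails at once if the rolling pin is flung (faster than 0.5 m/s) (linear speed of rolling_pin above 0.5 m/s).
It fails at once if the fingers push well below the middle of the barrel (more than 1 N with the TCP lower than 50 mm) (contact force between the fingers and rolling_pin above 1 N and height (world z) of the grasp point below 0.05 m).
It fails at once if the bowl, salt shaker, timer or dough scraper is moved by more than 20 mm (distance of any of bowl, salt, kitchen_timer, dough_scraper from where it was at the start of the episode above 0.02 m).
It also fails if it takes over 45 s, if anything falls off the work surface, if the arm or the gripper's body presses on something with over 40 N, if the wrist force passes 120 N, or if a joint passes its speed limit or range.

ROBOT

A 7-joint arm with a two-finger parallel gripper is mounted at the origin on a cart in front of the work surface, level with it; the furniture and walls round the work are solid. World frame = base frame: x ahead of the robot, y to its left, z up, the work surface at z = 0. Lengths are in m, angles in degrees, forces in N, time in s.
With the tool pointing down it reaches from about 0.425 to 0.875 m from the base axis. Payload 4.7 kg.
Tool frame: the origin (TCP) lies between the finger pads, 19 mm behind the fingertips; this is the grasp point; z points along the fingers, y is the line along which they close (so a half turn about z gives the same grasp; the last joint's range is limited). The gripper opens to 87 mm and grips with 3 to 60 N. Pads are 19 mm wide; open, the fingers measure 117 mm over their backs; the gripper's body (75 mm by 190 mm) begins 51 mm behind the grasp point.
Start: joints at [-64.108, 18.392, -4.016, 83.108, 1.295, 78.541, -3.26], TCP at [0.276, 0.589, 0.241] pointing down, gripper open.
Joint ranges: [-163.93, 163.93], [-17.29, 119.83], [-79.2, 71.16], [3.27, 140.29], [-89.18, 269.18], [5.43, 117.66], [-154.24, 154.24]. Speed limits (degrees/s): [147.25, 147.25, 180, 180, 180, 180, 180].

INTERFACE

Orientations are given as [roll, pitch, yaw] about the fixed x, y, z axes, in that order (R = Rz(yaw) Ry(pitch) Rx(roll)).
In Python, from cell import env gives the robot as it stands.
- The arm moves only by the tool servo_tool, never from a script. Its argument "plan" is a list of rows, each an object with "xyz": the shift along the tool's x, y, z in cm, a list of three; "twist": the turn, a rotation vector about the tool's x, y, z in degrees, a list of three; "jaw": the closure, from 0 (fully open) to 1 (shut). In form: [{"xyz": [x, y, z], "twist": [wx, wy, wz], "jaw": jaw}, ...]. A call has 1 to 10 rows; each row is the pose to reach, as a shift and turn from the pose commanded when the call began, along the tool's axes at that moment; what a row does not reach only later rows make up. A row lasts 1/12 s, in which the tool goes at most 41.7 mm and 7.16 degrees, less where a joint would pass 70% of its speed; a pose out of reach is approached as far as the arm can. A call with a gripper value outside its range is refused whole. The fingers move at their own pace and stop on an object; "newtons" is the grip in N (left out, the last holds). Time passes only in rows, so rows that repeat a pose let the fingers close. It gives the time, the measured TCP pose, the force, the opening and the grip force at its end, in the units of the state.
- env.get_obs(): the state, without advancing time (a new reading comes with each control period).
- env.read_camera(name): name is "scene" or "top"; returns a dict with "img" (480x640x3 uint8, red, green, blue), "camera_matrix" (3x3 intrinsics, pixels), "k1" (the pictures are not rectified: a ray, as slopes to the right and down, at radius r is drawn at 1 + k1 r^2 times it, then the intrinsics apply), "R" (3x3) and "t" (3): a world point X has camera coordinates R X + t. Camera axes: x right, y down, z forward; pixel columns grow to the right and rows downward; lengths in m; the calibration is good to about 2 mm. A picture is of the moment at which its call begins. There is no depth.
- env.sign_off(): hands the job in; it is judged then, once.
The state is a dict: "time_s": time; "qpos": joint angles; "joint_velocities": joint speeds; "effort": joint torques, N m; "tool_pos": TCP position; "tool_rot": TCP orientation; "force": force on the tool from outside, world axes, zero at the start; "wrist_torque": the same for the moment, N m; "grip_width": finger opening in m; "grasp_force": force on a finger pad.
Only numpy, scipy, OpenCV 4.12 (cv2) and the standard library are available. Lean on these libraries where they do the work, as an engineer would, in place of code of your own. Each camera call takes 0.05 s, during which the arm holds its last target. There are 200 camera calls.

## Working session

There is one attempt and no reset: what is moved stays moved. The work goes in short steps, Python scripts to look and compute and a tool call to move; the robot and the scene stay as the last step left them, time stands still between calls to the robot, and variables do not carry over. Pictures are saved under pics/ and viewed, at most 10 in all, crops included, and the job is handed in when it is done.

Besides the shell and the picture viewer there is one more tool, called after "Emit:" by a JSON object that holds its "method" and its "body". servo_tool: Moves the arm, as the interface text tells. Its arguments: {"type":"object","properties":{"plan":{"type":"array","items":{"type":"object","properties":{"xyz":{"type":"array","items":{"type":"number"}},"twist":{"type":"array","items":{"type":"number"}},"jaw":{"type":"number"}}}},"newtons":{"type":"number"}},"required":["plan"]}

```bash
mkdir -p pics
cat > h.py <<'E'
import numpy as np, cv2
from cell import env
def cam(n,f=None):
    c=env.read_camera(n)
    if f: cv2.imwrite('pics/'+f,c['img'][:,:,::-1])
    return c
def ray(c,u,v,z):
    K=np.array(c['camera_matrix']);R=np.array(c['R']);t=np.array(c['t'])
    d=np.array([(u-K[0,2])/K[0,0],(v-K[1,2])/K[1,1]]);s=d.copy()
    for _ in range(20): s=d/(1+c['k1']*(s@s))
    w=R.T@np.r_[s,1];o=-R.T@t
    return (o+w*(z-o[2])/w[2]).round(4)
E
python3 - <<'E'
from h import *
c=cam('top','t1.png');cam('scene','s1.png')
print(-np.array(c['R']).T@c['t'],c['R']);o=env.get_obs();print(o['tool_pos'],o['tool_rot'],o['force'],o['time_s'])
E
```

```text
[ 0.12344386 -0.05748159  1.58041318] [[ 0.03094966 -0.99950183  0.00618189]
 [-0.97219448 -0.03153926 -0.23204129]
 [ 0.23212067  0.0011716  -0.97268629]]
[0.275415   0.58827472 0.24027226] [-1.79903915e+02  4.62806373e-03  1.54917073e+02] [-0.58353139  1.16749487  0.09979182] 0.1
```

View pics/t1.png

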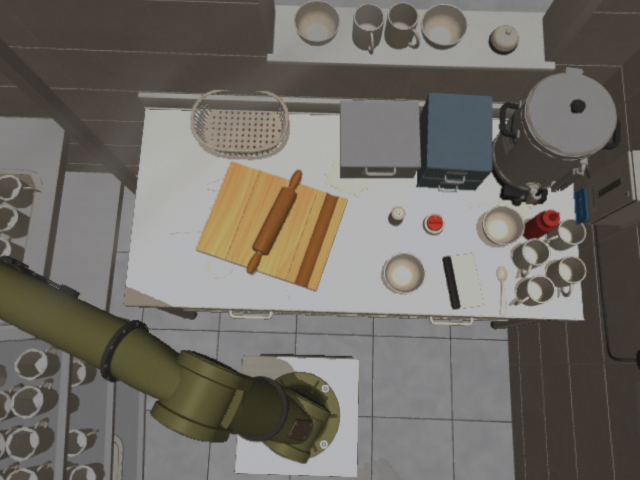

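View pics/s1.png

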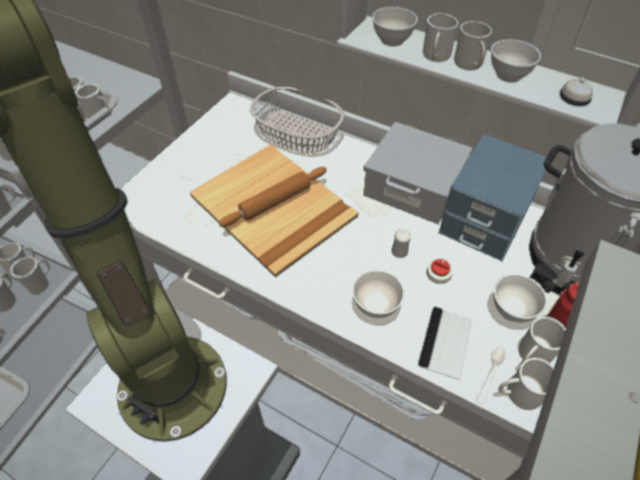

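The top view shows the board with corners near (233,163), (347,198), (318,289), (198,248). The groove is the dark strip on the right, (333,195)–(303,285). The pin runs from (297,173) to (251,270), left of the groove.

Run:
```python
from h import *
c=cam('top')
im=cv2.resize(c['img'][150:300,185:360],None,fx=4,fy=4,interpolation=cv2.INTER_CUBIC)
cv2.imwrite('pics/t2.png',im[:,:,::-1])
for n,u,v,z in [('A',233,163,.02),('B',347,198,.02),('C',318,289,.02),('D',198,248,.02),('h1',297,173,.045),('h2',251,270,.045),('g1',333,195,.02),('g2',303,285,.02)]: print(n,ray(c,u,v,z))
```

```text
A [0.6944 0.2176 0.02  ]
B [ 0.5988 -0.1178  0.02  ]
C [ 0.3327 -0.043   0.02  ]
D [0.438  0.2986 0.02  ]
h1 [0.6612 0.0282 0.045 ]
h2 [0.376  0.1427 0.045 ]
g1 [ 0.6065 -0.0772  0.02  ]
g2 [ 0.3425 -0.001   0.02  ]
```

View pics/t2.png

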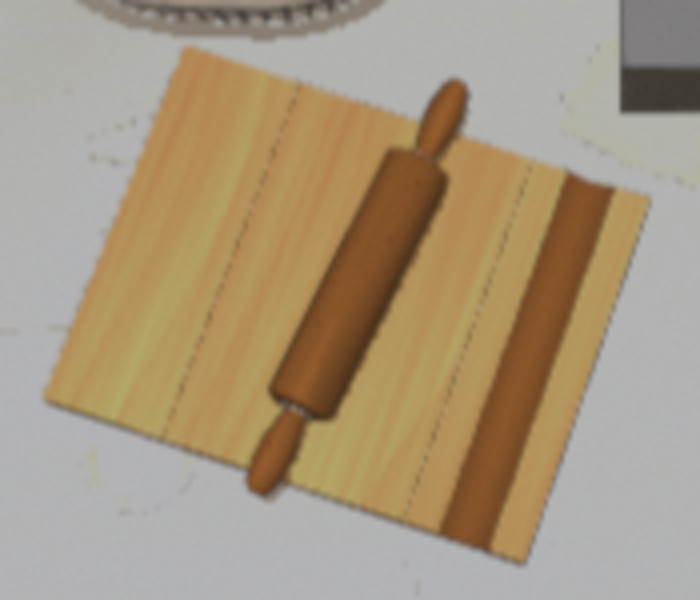

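The crop shows the groove's centre line from crop (592,186) to (467,540). The pin axis runs from tip (458,80) to tip (262,495), with its middle at about (360,286).

Run:
```python
from h import *
c=env.read_camera('top')
p=lambda x,y,z: ray(c,185+x/4-.4,150+y/4-.4,z)
A,B,C,D=[p(*q,.02) for q in [(187,48),(650,200),(525,562),(45,400)]]
ctr=(A+B+C+D)/4
ux=(A+B-C-D);print(np.linalg.norm(ux)/2,np.linalg.norm(A+D-B-C)/2)
uy=A+D-B-C
ax=np.degrees(np.arctan2(ux[1],ux[0]));ay=np.degrees(np.arctan2(uy[1],uy[0]))-90
g1,g2=p(592,186,.02),p(467,540,.02);gd=g1-g2
ag=np.degrees(np.arctan2(gd[1],gd[0]));a=np.radians((ax+ay+ag)/3)
X=np.array([np.cos(a),np.sin(a),0]);Y=np.array([-X[1],X[0],0])
print('ctr',ctr,ax,ay,ag)
t1,t2=p(458,80,.045),p(262,495,.045);m=p(360.5,286,.047);d=t1-t2
print('pin',m,np.linalg.norm(d),np.degrees(np.arctan2(d[1],d[0])))
print('groove obs',[( (g-ctr)@X,(g-ctr)@Y) for g in (g1,g2)],'pin in board',(m-ctr)@X,(m-ctr)@Y,X,Y)
```

```text
0.27714290988585655 0.35674173080815763
ctr [0.513825 0.0929   0.02    ] -17.0586500397883 -16.97461014221247 -17.08102191212047
pin [0.5163 0.0845 0.047 ] 0.32858790300313856 -21.794933557640984
groove obs [(np.float64(0.13497060510638448), np.float64(-0.13539507517711427)), (np.float64(-0.13671319743910687), np.float64(-0.13519152070664703))] pin in board 0.004827635258004107 -0.007306131864103995 [ 0.95611016 -0.29300745  0.        ] [0.29300745 0.95611016 0.        ]
```

Emit:
{"method": "servo_tool", "body": {"plan": [{"xyz": [-2,-1.5,0],"twist": [0,0,4],"jaw": 0.3},{"xyz": [-5,-4,0],"twist": [0,0,10],"jaw": 0.3},{"xyz": [-8,-6.4,0],"twist": [0,0,16],"jaw": 0.3},{"xyz": [-11,-8.8,0],"twist": [0,0,22],"jaw": 0.3},{"xyz": [-14,-11.2,0],"twist": [0,0,28],"jaw": 0.3},{"xyz": [-17,-13.6,0],"twist": [0,0,34],"jaw": 0.3},{"xyz": [-20,-16,0],"twist": [0,0,40],"jaw": 0.3},{"xyz": [-23,-18.4,0],"twist": [0,0,46],"jaw": 0.3},{"xyz": [-26,-20.8,0],"twist": [0,0,52],"jaw": 0.3},{"xyz": [-28,-22.4,0],"twist": [0,0,57],"jaw": 0.3}]}}

```text
time_s: 1.03
tool_pos: [0.4359, 0.2629, 0.2414]
tool_rot: [180.0, 0.1, 97.4]
force: [-0.1, 0.3, 2.0]
grip_width: 0.061
grasp_force: 0.0
```

Emit:
{"method": "servo_tool", "body": {"plan": [{"xyz": [-3,1,1.5],"twist": [0,0,6],"jaw": 0.3},{"xyz": [-6,2.1,4],"twist": [0,0,12],"jaw": 0.3},{"xyz": [-9,3.2,6.5],"twist": [0,0,18],"jaw": 0.3},{"xyz": [-12,4.2,9],"twist": [0,0,24],"jaw": 0.3},{"xyz": [-15,5.2,11],"twist": [0,0,29],"jaw": 0.3},{"xyz": [-17,5.9,12.2],"twist": [0,0,29.5],"jaw": 0.3},{"xyz": [-17.8,6.2,12.6],"twist": [0,0,29.5],"jaw": 0.3},{"xyz": [-17.8,6.2,12.6],"twist": [0,0,29.5],"jaw": 0.3}]}}

```text
time_s: 1.7
tool_pos: [0.5201, 0.097, 0.1143]
tool_rot: [-179.9, 0.1, 68.2]
force: [-0.5, 0.6, 0.8]
grip_width: 0.0609
grasp_force: 0.0
```

Run:
```python
from h import *
c=cam('scene')
cv2.imwrite('pics/s2.png',cv2.resize(c['img'][120:300,150:380],None,fx=3,fy=3)[:,:,::-1])
```

```text
(no output)
```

View pics/s2.png

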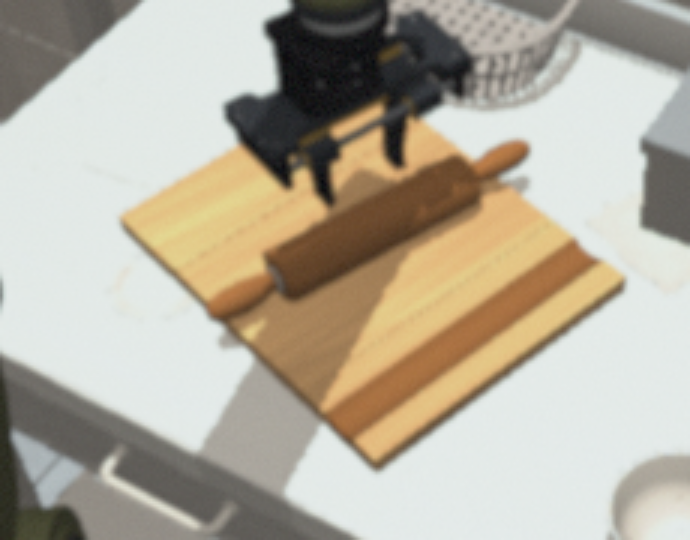

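The picture shows the fingertips just behind and above the barrel, aligned with the pin axis and about 25 mm clear of it. I'll make a first gentle stroke.

Emit:
{"method": "servo_tool", "body": {"plan": [{"xyz": [0,0,1.5],"twist": [0,0,0],"jaw": 0.3},{"xyz": [0,0,2.4],"twist": [0,0,0],"jaw": 0.3},{"xyz": [-0.2,0,2.6],"twist": [0,0,0],"jaw": 0.3},{"xyz": [-0.7,0,2.65],"twist": [0,0,0],"jaw": 0.3},{"xyz": [-1.3,0,2.65],"twist": [0,0,0],"jaw": 0.3},{"xyz": [-1.9,0,2.65],"twist": [0,0,0],"jaw": 0.3},{"xyz": [-2.5,0,2.65],"twist": [0,0,0],"jaw": 0.3}]}}

```text
time_s: 2.33
tool_pos: [0.511, 0.0753, 0.0893]
tool_rot: [180.0, -0.0, 68.4]
force: [0.1, 0.1, -0.6]
grip_width: 0.0608
grasp_force: 0.0
```

Emit:
{"method": "servo_tool", "body": {"plan": [{"xyz": [0,0,-1.0],"twist": [0,0,0],"jaw": 0.3},{"xyz": [1.2,0,-1.0],"twist": [0,0,0],"jaw": 0.3},{"xyz": [2.5,0,-0.8],"twist": [0,0,0],"jaw": 0.3},{"xyz": [2.5,0,0],"twist": [0,0,0],"jaw": 0.3},{"xyz": [2.3,0,0.2],"twist": [0,0,0],"jaw": 0.3},{"xyz": [1.9,0,0.35],"twist": [0,0,0],"jaw": 0.3},{"xyz": [1.3,0,0.35],"twist": [0,0,0],"jaw": 0.3},{"xyz": [0.7,0,0.35],"twist": [0,0,0],"jaw": 0.3},{"xyz": [0.1,0,0.35],"twist": [0,0,0],"jaw": 0.3}]}}

```text
time_s: 3.08
tool_pos: [0.5114, 0.0804, 0.088]
tool_rot: [-179.9, -0.3, 68.5]
force: [-8.1, 7.0, 25.1]
grip_width: 0.0609
grasp_force: 12.6
```

Run:
```python
from h import *
o=env.get_obs();print(o['tool_pos'],o['force'])
c=cam('scene')
cv2.imwrite('pics/s3.png',cv2.resize(c['img'][120:300,150:380],None,fx=3,fy=3)[:,:,::-1])
```

```text
[0.51139134 0.08044402 0.08803099] [-8.08027212  6.99507443 25.05668918]
```

View pics/s3.png

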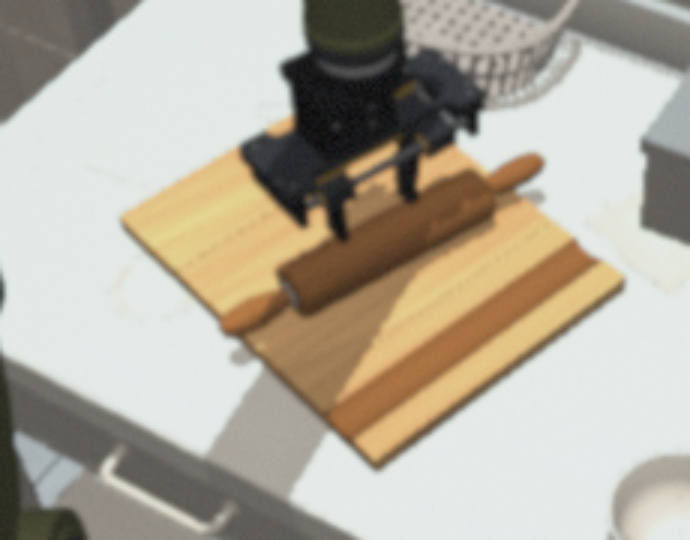

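The pin has rolled forward: its tips are now at crop (542,162) and (222,328), and were at (527,149) and (210,312). The fingers are resting on its top rear. I'll measure how far it went.

```bash
cat >> h.py <<'E'
X=np.array([.9561,-.2930,0]);Y=np.array([.2930,.9561,0]);CT=np.array([.5138,.0929,.02])
def rep(c,tips,ox=150,oy=120,s=3,z=.045):
    P=[ray(c,ox+x/s,oy+y/s,z) for x,y in tips];m=sum(P)/2;d=P[0]-P[1]
    print('mid',m,'board',((m-CT)@X).round(4),((m-CT)@Y).round(4),'ang',np.degrees(np.arctan2(d[1],d[0])).round(2))
E
python3 - <<'E'
from h import *
c=cam('scene')
rep(c,[(527,149),(210,312)]);rep(c,[(542,162),(222,328)])
E
```

```text
mid [0.5166  0.08255 0.045  ] board 0.0057 -0.0091 ang -23.97
mid [0.5084  0.06325 0.045  ] board 0.0035 -0.0299 ang -24.06
```

Emit:
{"method": "servo_tool", "body": {"plan": [{"xyz": [-0.6,0,-0.15],"twist": [0,0,0],"jaw": 0.3},{"xyz": [-1.2,0,-0.15],"twist": [0,0,0],"jaw": 0.3},{"xyz": [-1.8,0,-0.15],"twist": [0,0,0],"jaw": 0.3},{"xyz": [-2.4,0,-0.15],"twist": [0,0,0],"jaw": 0.3},{"xyz": [-3.0,0,-0.15],"twist": [0,0,0],"jaw": 0.3},{"xyz": [-3.6,0,-0.15],"twist": [0,0,0],"jaw": 0.3},{"xyz": [-4.2,0,-0.15],"twist": [0,0,0],"jaw": 0.3}]}}

```text
time_s: 3.77
tool_pos: [0.4947, 0.0399, 0.0886]
tool_rot: [-179.8, -0.1, 68.5]
force: [-9.9, 3.3, 18.8]
grip_width: 0.0606
grasp_force: 9.5
```

Run:
```python
from h import *
c=cam('scene')
cv2.imwrite('pics/s4.png',cv2.resize(c['img'][120:300,150:380],None,fx=3,fy=3)[:,:,::-1])
```

```text
(no output)
```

View pics/s4.png

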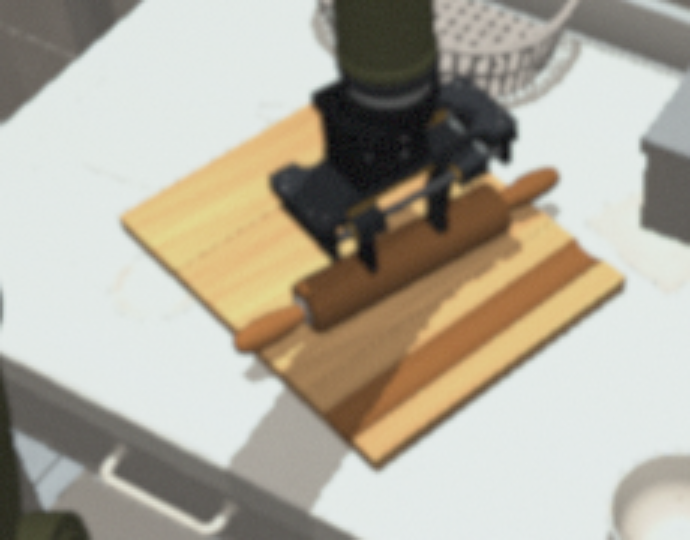

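The tips are now at crop (556,175) and (236,346). The pin rolled about 20 mm for 43 mm of fingertip travel, so it isn't skidding. I'll continue to the front of the crown, then lift.

Emit:
{"method": "servo_tool", "body": {"plan": [{"xyz": [-0.6,0,0],"twist": [0,0,0],"jaw": 0.3},{"xyz": [-1.2,0,0],"twist": [0,0,0],"jaw": 0.3},{"xyz": [-1.8,0,0],"twist": [0,0,0],"jaw": 0.3},{"xyz": [-2.3,0,0],"twist": [0,0,0],"jaw": 0.3},{"xyz": [-2.6,0,0],"twist": [0,0,0],"jaw": 0.3},{"xyz": [-2.7,0,-0.8],"twist": [0,0,0],"jaw": 0.3},{"xyz": [-2.7,0,-1.6],"twist": [0,0,0],"jaw": 0.3},{"xyz": [-1.4,0,-2],"twist": [0,0,0],"jaw": 0.3},{"xyz": [0,0,-2],"twist": [0,0,0],"jaw": 0.3},{"xyz": [0,0,-2],"twist": [0,0,0],"jaw": 0.3}]}}

```text
time_s: 4.65
tool_pos: [0.4976, 0.0426, 0.1075]
tool_rot: [179.9, -0.2, 68.7]
force: [-0.3, 1.1, -0.7]
grip_width: 0.0609
grasp_force: 0.0
```

Run:
```python
from h import *
c=cam('scene')
rep(c,[(556,175),(236,346)])
cv2.imwrite('pics/s5.png',cv2.resize(c['img'][120:300,150:380],None,fx=3,fy=3)[:,:,::-1])
```

```text
mid [0.49965 0.04335 0.045  ] board 0.001 -0.0515 ang -23.57
```

View pics/s5.png

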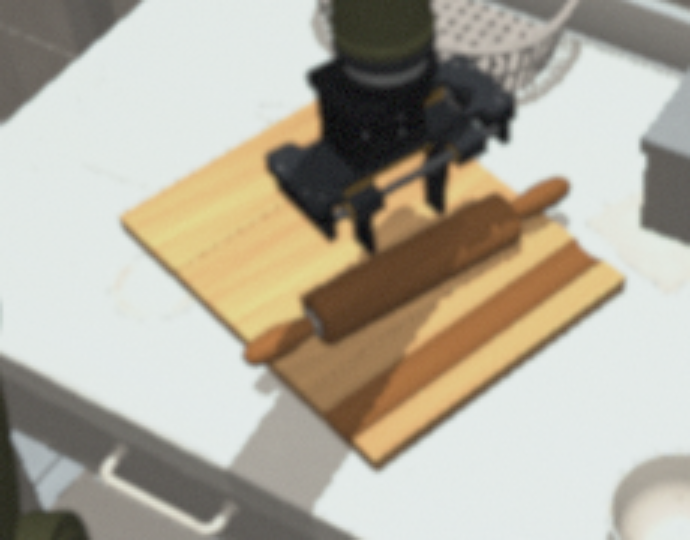

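The tips are at crop (568,187) and (247,357), so the pin is at about y = -0.066 in the board frame. The fingers are about 14 mm behind the axis. Next stroke.

Emit:
{"method": "servo_tool", "body": {"plan": [{"xyz": [0,0,1.4],"twist": [0,0,0],"jaw": 0.3},{"xyz": [-0.2,0,1.9],"twist": [0,0,0],"jaw": 0.3},{"xyz": [-0.7,0,2.0],"twist": [0,0,0],"jaw": 0.3},{"xyz": [-1.3,0,2.0],"twist": [0,0,0],"jaw": 0.3},{"xyz": [-1.9,0,2.0],"twist": [0,0,0],"jaw": 0.3},{"xyz": [-2.5,0,2.0],"twist": [0,0,0],"jaw": 0.3},{"xyz": [-3.1,0,2.0],"twist": [0,0,0],"jaw": 0.3},{"xyz": [-3.7,0,2.0],"twist": [0,0,0],"jaw": 0.3},{"xyz": [-4.3,0,2.0],"twist": [0,0,0],"jaw": 0.3},{"xyz": [-4.8,0,2.0],"twist": [0,0,0],"jaw": 0.3}]}}

```text
time_s: 5.53
tool_pos: [0.4775, -0.0068, 0.087]
tool_rot: [-179.9, 0.0, 68.4]
force: [-0.8, -0.4, 0.9]
grip_width: 0.0606
grasp_force: 0.8
```

Emit:
{"method": "servo_tool", "body": {"plan": [{"xyz": [-0.4,0,0],"twist": [0,0,0],"jaw": 0.3},{"xyz": [-0.6,0,0],"twist": [0,0,0],"jaw": 0.3},{"xyz": [-0.6,0,-0.8],"twist": [0,0,0],"jaw": 0.3},{"xyz": [-0.6,0,-1.6],"twist": [0,0,0],"jaw": 0.3},{"xyz": [0.7,0,-2],"twist": [0,0,0],"jaw": 0.3},{"xyz": [1.6,0,-2],"twist": [0,0,0],"jaw": 0.3},{"xyz": [1.6,0,-2],"twist": [0,0,0],"jaw": 0.3}]}}

```text
time_s: 6.12
tool_pos: [0.4855, 0.0116, 0.1074]
tool_rot: [179.9, -0.1, 68.6]
force: [-0.5, -0.1, 0.6]
grip_width: 0.0609
grasp_force: 0.0
```

Run:
```python
from h import *
c=cam('scene')
rep(c,[(568,187),(247,357)])
cv2.imwrite('pics/s6.png',cv2.resize(c['img'][120:300,150:380],None,fx=3,fy=3)[:,:,::-1])
```

```text
mid [0.49345 0.028   0.045  ] board -0.0004 -0.068 ang -24.09
```

View pics/s6.png

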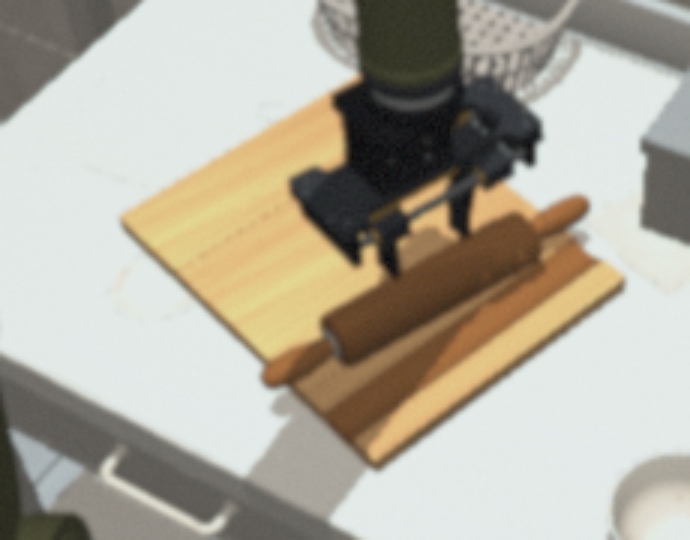

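The tips are at crop (586,206) and (267,378), so the pin is about 40 mm short of the groove's middle with its far end leading. Next stroke: shift the fingers toward the lagging near end and push a bit slower.

Emit:
{"method": "servo_tool", "body": {"plan": [{"xyz": [0.2,-1.2,0],"twist": [0,0,0],"jaw": 0.3},{"xyz": [0.4,-2.4,1.0],"twist": [0,0,0],"jaw": 0.3},{"xyz": [0.3,-2.5,1.8],"twist": [0,0,0],"jaw": 0.3},{"xyz": [0,-2.5,2.0],"twist": [0,0,0],"jaw": 0.3},{"xyz": [-0.5,-2.5,2.0],"twist": [0,0,0],"jaw": 0.3},{"xyz": [-1.0,-2.5,2.0],"twist": [0,0,0],"jaw": 0.3},{"xyz": [-1.5,-2.5,2.0],"twist": [0,0,0],"jaw": 0.3},{"xyz": [-2.0,-2.5,2.0],"twist": [0,0,0],"jaw": 0.3},{"xyz": [-2.5,-2.5,2.0],"twist": [0,0,0],"jaw": 0.3},{"xyz": [-3.0,-2.5,2.0],"twist": [0,0,0],"jaw": 0.3}]}}

```text
time_s: 7.0
tool_pos: [0.4493, -0.0093, 0.0883]
tool_rot: [-179.8, -0.1, 68.5]
force: [-8.4, 3.0, 16.2]
grip_width: 0.0611
grasp_force: 7.9
```

Emit:
{"method": "servo_tool", "body": {"plan": [{"xyz": [-0.5,0,0],"twist": [0,0,0],"jaw": 0.3},{"xyz": [-1.0,0,0],"twist": [0,0,0],"jaw": 0.3},{"xyz": [-1.4,0,0],"twist": [0,0,0],"jaw": 0.3},{"xyz": [-1.4,0,-0.8],"twist": [0,0,0],"jaw": 0.3},{"xyz": [-1.4,0,-1.6],"twist": [0,0,0],"jaw": 0.3},{"xyz": [0.2,0,-2.2],"twist": [0,0,0],"jaw": 0.3},{"xyz": [2.2,0,-2.2],"twist": [0,0,0],"jaw": 0.3},{"xyz": [2.2,0,-2.2],"twist": [0,0,0],"jaw": 0.3}]}}

```text
time_s: 7.67
tool_pos: [0.46, 0.0138, 0.1101]
tool_rot: [179.9, -0.2, 68.7]
force: [0.2, 0.7, 0.6]
grip_width: 0.061
grasp_force: 0.0
```

Run:
```python
from h import *
c=cam('scene')
rep(c,[(586,206),(267,378)])
cv2.imwrite('pics/s7.png',cv2.resize(c['img'][150:300,170:370],None,fx=4,fy=4)[:,:,::-1])
```

```text
mid [0.48265 0.0025  0.045  ] board -0.0033 -0.0956 ang -24.03
```

View pics/s7.png

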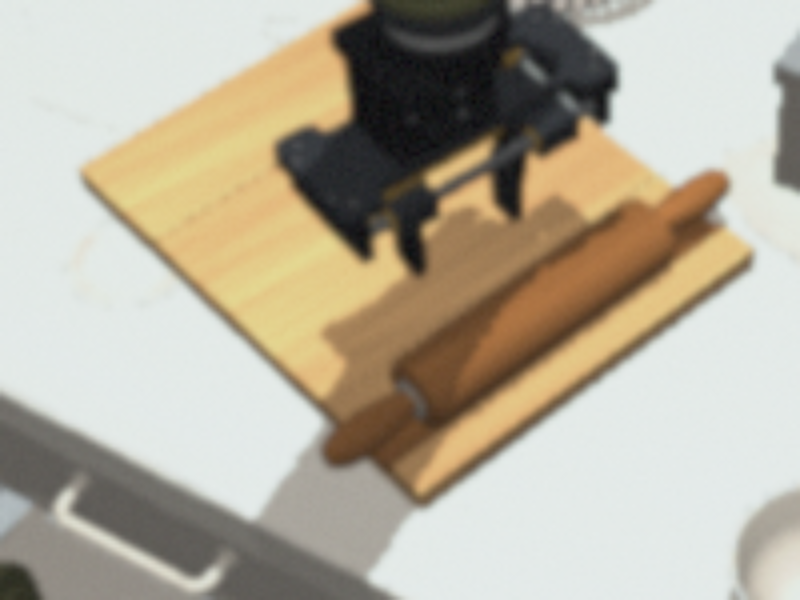

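The pin appears to have dropped into the groove, with tips at crop (727,180) and (328,455) and its barrel lying along the groove. I'll check the numbers.

Run:
```python
from h import *
c=cam('scene')
rep(c,[(724,182),(330,455)],170,150,4,.038)
# barrel end-rim mids: far (650,225)?, near end-face centre
# barrel silhouette fit: dark-brown vs light flat, lower edge
hsv=cv2.cvtColor(c['img'],cv2.COLOR_RGB2HSV)
for nm,z in (('lo',.03),):
  pts=[]
  for u in range(282,328,3):
    col=c['img'][:,u].astype(int).sum(1)
    # last strong dark->bright step going down within board window
    vs=np.arange(195,262);g=(col[vs+1]-col[vs-1]);v=vs[np.argmax(g)]
    pts.append(ray(c,u,v,.027)[:2])
  pts=np.array(pts);d=np.polyfit(pts[:,0],pts[:,1],1);print('lower edge ang',np.degrees(np.arctan(d[0])),'res',np.abs(np.polyval(d,pts[:,0])-pts[:,1]).max(), ((np.c_[pts,0*pts[:,:1]+.02]-CT)@Y).round(4))
```

```text
mid [ 0.46725 -0.03515  0.038  ] board -0.007 -0.1361 ang -17.64
lower edge ang 41.33353241618731 res 0.07058312657351053 [-0.0168 -0.0167 -0.0194 -0.1586 -0.0461 -0.1929 -0.1934 -0.1916 -0.1921
 -0.1925 -0.193  -0.1935 -0.1917 -0.1923 -0.1927 -0.1932]
```

Emit:
{"method": "servo_tool", "body": {"plan": [{"xyz": [1,0,-1],"twist": [0,0,0],"jaw": 0.3},{"xyz": [3,0,-3],"twist": [0,0,0],"jaw": 0.3},{"xyz": [6,0,-5],"twist": [0,0,0],"jaw": 0.3},{"xyz": [9,0,-7],"twist": [0,0,0],"jaw": 0.3},{"xyz": [12,0,-9],"twist": [0,0,0],"jaw": 0.3},{"xyz": [15,0,-10],"twist": [0,0,0],"jaw": 0.3},{"xyz": [18,0,-10],"twist": [0,0,0],"jaw": 0.3},{"xyz": [21,0,-10],"twist": [0,0,0],"jaw": 0.3},{"xyz": [23,0,-10],"twist": [0,0,0],"jaw": 0.3},{"xyz": [24,0,-10],"twist": [0,0,0],"jaw": 0.3}]}}

```text
time_s: 8.6
tool_pos: [0.5463, 0.2367, 0.2091]
tool_rot: [-180.0, -0.1, 68.6]
force: [-0.1, 0.4, 0.3]
grip_width: 0.0613
grasp_force: 0.0
```

Run:
```python
from h import *
c=cam('top')
cv2.imwrite('pics/t3.png',cv2.resize(c['img'][150:300,185:360],None,fx=4,fy=4,interpolation=cv2.INTER_CUBIC)[:,:,::-1])
```

```text
(no output)
```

View pics/t3.png

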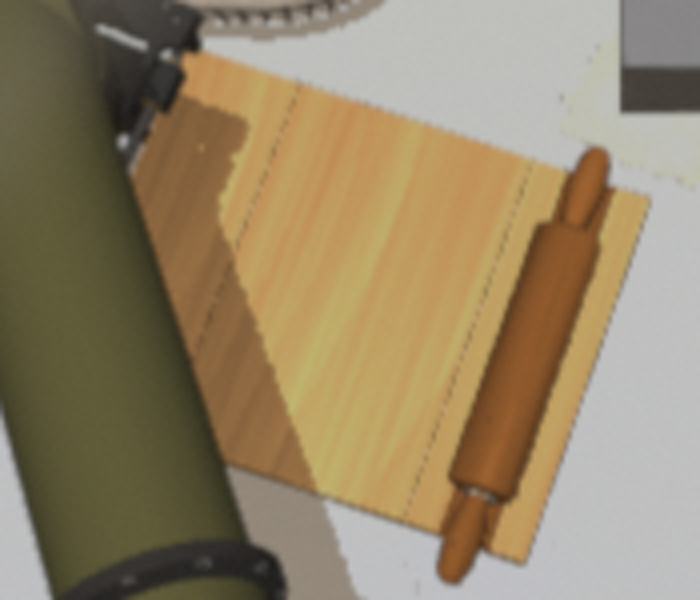

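The pin now lies along the groove, with tips at crop (597,150) and (450,582). It is parallel to the board edge, and the arm is clear.

Run:
```python
from h import *
c=cam('top')
rep(c,[(597,150),(450,582)],184.6,149.6,4,.038)
rep(c,[(570,231),(483,492)],184.6,149.6,4,.045)
o=env.get_obs();print(o['joint_velocities'])
```

```text
mid [ 0.4682  -0.03265  0.038  ] board -0.0068 -0.1334 ang -16.41
mid [ 0.46765 -0.0341   0.045  ] board -0.0069 -0.1349 ang -16.06
[ 1.25921972 -1.7450173   2.23047873  2.34671891  1.39194222  0.5960858
  0.78705623]
```

Measured in the groove: about 1 mm off the centre line, 7 mm off lengthwise, and within about 1° of parallel. Handing it in.

```bash
python3 -c "
from cell import env
print(env.sign_off())"
```

```text
the job is handed in; nothing more can be done
None
```

I rolled the pin along its top into the rest groove, where the last camera check put it about 1 mm off the centre line, 7 mm off lengthwise and within about 1° of parallel. I then moved the arm clear and handed the job in at about 9 s; no verdict was returned.

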